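# Draw the kinematic-mount balls from the hopper

### The job

Take the blue cup by its black grip, bring it up between the two yellow tabs hanging under the orange shutter, and gently push the shutter open with the cup so that all four white balls drop into it. Still holding the cup there, draw it back to pull the shutter fully closed. Then stand the cup with the balls upright on the black pad, centred on the yellow ring, and let go, touching the dispenser with nothing but the cup, spilling nothing and leaving the other things alone.

Things in the scene. Friction and masses are not known exactly. Their poses are not given: they have to be found in the camera images.
- hopper: Fixed ball dispenser: white and clear hopper trough, open on top, on two 16 mm columns (x 128, y +-46 mm) and a black foot (x 55 to 185, 12 mm high). Origin at table level below the centre of its drop hole; -x looks roughly to the robot, z up. Trough: x -20 to 140, y +-45, z 146 to 255 mm. Below it all is open to front and sides. Its orange shutter slides under the hole.
- shutter (a joint): Opening of the orange shutter in m: 0 = closed at its stop, 0.048 = fully open at its stop. It slides level along the dispenser's +x (away from the robot) to open, takes about 3 to 5 N, has no spring, stays where left; the stops are hard. The balls fall only beyond about 0.044. May start up to 6 mm ajar, still holding them.
- shutter_yoke (a point): Moves with the shutter: nominal middle between its two hanging yellow tabs at their lower edge, 125 mm above the table, axes as the dispenser's. Each tab is 70 mm wide (y), 5 thick, 25 deep; inner faces 106 mm apart in x, open at the sides and below, ceiling 22 mm up. The tab pair is clamped up to 8 mm off this point along +-x, differently each time and not measured: see or feel it.
- shutter_hole (a point): Moves with the shutter: centre of the 28 by 34 mm hole in its plate, 25 mm above the yoke point; closed, it lies 48 mm in front (-x) of the hopper's drop hole (28 by 30 mm); fully open they are in line and the balls fall through. A cup with its rim between the tabs (12 mm mean play front and back) opens the shutter by pushing the far tab and closes it by drawing on the near one.
- cup: Loose blue catch cup, 82 mm in diameter at the rim, 70 mm high, wall 4 mm, floor 5 mm thick, 0.12 kg, standing upright on the table. Origin at the centre of its underside, z up. A 12 mm aluminium stem at 36 mm height runs from it along -x to an upright black grip.
- cup_rim (a point): Centre of the cup's mouth, 70 mm above its underside.
- cup_grip (a point): The point to grip on the cup's black upright grip, 130 mm from the cup's centre along its -x and 75 mm above its underside. The grip is 14 mm thick along the cup's y, 30 mm along x, and reaches from 30 to 96 mm above the cup's underside.
- pad: Fixed black rubber pad, 140 mm square and 6 mm thick, marked with a yellow ring 100 mm in diameter; origin at the centre of its underside.
- ball0_center (a point): Centre of a loose white ceramic ball, 24 mm in diameter, 28 g; all four start in the hopper trough above the shutter.
- ball1_center (a point): Centre of a loose white ceramic ball, 24 mm in diameter, 28 g; all four start in the hopper trough above the shutter.
- ball2_center (a point): Centre of a loose white ceramic ball, 24 mm in diameter, 28 g; all four start in the hopper trough above the shutter.
- ball3_center (a point): Centre of a loose white ceramic ball, 24 mm in diameter, 28 g; all four start in the hopper trough above the shutter.
- flask: Bystander to leave alone: flask; origin at its underside centre. 64 mm wide, 150 mm high.
- objective: Bystander to leave alone: brass objective; origin at its underside centre. 42 mm wide, 62 mm high.
- objective2: Bystander to leave alone: dark objective; origin at its underside centre. 38 mm wide, 55 mm high.
- carrier: Bystander to leave alone: wafer carrier; origin at its underside centre. 100 mm square, 30 mm high.
- driver: Bystander to leave alone: screwdriver; origin at its underside (its middle). 170 mm long, lying.
- dish: Bystander to leave alone: glass dish; origin at its underside centre. 90 mm wide, 20 mm high.
- weight: Bystander to leave alone: steel weight; origin at its underside centre. 50 mm wide, 50 mm high.
There are look-alikes about, which are no part of the job. What is shaped like the cup but brown or pink is not meant. Of the things shaped like the pad, the black one is meant.

How it is judged:
On the way, in this order (a step that is already met when the one before it is completed fails the run):
1. the cup, held by the fingers, has its rim between the shutter's tabs, with the shutter still closed (contact force between the fingers and cup above 0.5 N and z of cup_rim in the frame of shutter_yoke above 0.006 m and x of cup_rim in the frame of shutter_yoke between -0.024 and 0.024 m and y of cup_rim in the frame of shutter_yoke between -0.016 and 0.016 m and value of joint shutter below 0.02 m), for 0.2 s.
2. all four balls are in the cup, held with its rim between the tabs (contact force between the fingers and cup above 0.5 N and z of cup_rim in the frame of shutter_yoke above 0.006 m and x of cup_rim in the frame of shutter_yoke between -0.024 and 0.024 m and y of cup_rim in the frame of shutter_yoke between -0.016 and 0.016 m and horizontal distance between each of ball0_center, ball1_center, ball2_center, ball3_center and cup below 0.037 m and z of ball0_center in the frame of cup between 0.005 and 0.06 m and z of ball1_center in the frame of cup between 0.005 and 0.06 m and z of ball2_center in the frame of cup between 0.005 and 0.06 m and z of ball3_center in the frame of cup between 0.005 and 0.06 m), for 0.2 s.
3. the shutter is closed again (less than 2.5 mm open), the held cup with the balls still between the tabs (all of step 2 and value of joint shutter below 0.0025 m), for 0.2 s.
At the end, for the whole second after the job is handed in: The cup stands released, upright (within 0.1 rad) and at rest on the pad, its centre within 30 mm of the ring's centre, all four balls in it, and the shutter is closed to within 2.5 mm (horizontal distance between each of ball0_center, ball1_center, ball2_center, ball3_center and cup below 0.037 m and z of ball0_center in the frame of cup between 0.005 and 0.06 m and z of ball1_center in the frame of cup between 0.005 and 0.06 m and z of ball2_center in the frame of cup between 0.005 and 0.06 m and z of ball3_center in the frame of cup between 0.005 and 0.06 m and horizontal distance between cup and pad below 0.03 m and height (world z) of cup between 0.003 and 0.01 m and angle between cup's own z axis and vertical below 0.1 rad and linear speed of cup below 0.02 m/s and value of joint shutter below 0.0025 m and contact force between the fingers and cup below 0.1 N); the robot touches nothing.
It fails at once if a ball is spilled on the table ((height (world z) of ball0_center below 0.04 m and horizontal distance between ball0_center and cup above 0.045 m) or (height (world z) of ball1_center below 0.04 m and horizontal distance between ball1_center and cup above 0.045 m) or (height (world z) of ball2_center below 0.04 m and horizontal distance between ball2_center and cup above 0.045 m) or (height (world z) of ball3_center below 0.04 m and horizontal distance between ball3_center and cup above 0.045 m)).
It fails at once if the cup is tipped by more than 0.5 rad (angle between cup's own z axis and vertical above 0.5 rad).
It fails at once if the cup presses on the dispenser with more than 30 N (contact force between cup and hopper above 30 N).
It fails at once if the fingers or the arm touch the dispenser (contact force between any of the fingers, the arm and hopper above 1 N).
It fails at once if a bystander is moved by more than 30 mm (distance of any of flask, objective, objective2, carrier, driver, dish, weight from where it was at the start of the episode above 0.03 m).
It also fails if it takes over 64 s, if anything falls off the work surface, if the arm or the gripper's body presses on something with over 40 N, if the wrist force passes 120 N, or if a joint passes its speed limit or range.

### The arm

A 7-joint arm with a two-finger parallel gripper is mounted at the origin on the work surface. World frame = base frame: x ahead of the robot, y to its left, z up, the work surface at z = 0. Lengths are in m, angles in rad, forces in N, time in s.
With the tool pointing down it reaches from about 0.425 to 0.875 m from the base axis. Payload 4.7 kg.
Tool frame: the origin (TCP) lies on the centre line of the jaws, within the pads' length; the fingertips stand ahead of it and the grasp point (between the pads) lies 2 mm behind it (nose_length is the z of the fingertips in the tool frame, in m); z points along the fingers, y is the line along which they close (so a half turn about z gives the same grasp; the last joint's range is limited). The gripper opens to 87 mm and grips with 3 to 60 N. Pads are 19 mm wide; open, the fingers measure 117 mm over their backs; the gripper's body (75 mm by 190 mm) begins 51 mm behind the grasp point.
Start: joints at [1.232, 0.321, -0.07, 1.45, 0.023, 1.371, -0.057], TCP at [0.225, -0.61, 0.24] pointing down, gripper open.
Joint ranges: [-2.86, 2.86], [-0.3, 2.09], [-1.38, 1.24], [0.06, 2.45], [-1.56, 4.7], [0.09, 2.05], [-2.69, 2.69]. Speed limits (rad/s): [2.57, 2.57, 3.14, 3.14, 3.14, 3.14, 3.14].

### API

Orientations are given as a rotation vector (axis times angle).
In Python, from bench import * gives the robot as it stands.
- The arm moves only by the tool send_rows, never from a script. Its arguments are lists of equal length, an entry for each row: "xyz": the shift along the tool's x, y, z in mm, a list of three; "dr": the turn, a rotation vector about the tool's x, y, z in rad, a list of three. A call has exactly 10 rows; each row is the pose to reach, as a shift and turn from the pose commanded when the call began, along the tool's axes at that moment; what a row does not reach only later rows make up. A row lasts 1/12 s, in which the tool goes at most 41.7 mm and 7.16 degrees, less where a joint would pass 70% of its speed; a pose out of reach is approached as far as the arm can. A call with a gripper value outside its range is refused whole. "jaw" is the finger opening in mm, from 0 to 87, set as the call begins (left out, the last holds). The fingers move at their own pace and stop on an object; "grip_force" is the grip in N (left out, the last holds). Time passes only in rows, so rows that repeat a pose let the fingers close, or fill a call up. It gives the time, the measured TCP pose, the force, the opening and the grip force at its end, in the units of the state.
- get_state(): the state, without advancing time (a new reading comes with each control period).
- get_image(name): name is "scene" or "side" or "wrist"; returns the picture (420x560x3 uint8, red, green, blue); there is no depth.
- calibration(name): a dict with "vfov" (degrees; the focal length in pixels is half the picture's height over the tangent of half this angle, whatever the lens; pixels are square), "cx", "cy" (the principal point, pixels), "rvec" (rotation vector, rad) and "tvec" (3), from world to camera coordinates, as OpenCV has them; the wrist camera has in their place "hand_eye" (4x4, takes a point from camera to tool coordinates, whose origin is the TCP and whose axes are the flange's). Camera axes: x right, y down, z forward; pixel columns grow to the right and rows downward; lengths in m; the calibration is good to about 2 mm. A picture is of the moment at which its call begins: read the wrist's pose just before it. calibration takes no time and is no camera call.
- close_job(): hands the job in; it is judged then, once.
The state is a dict: "time": time; "joint_positions": joint angles; "qd": joint speeds; "joint_torque": joint torques, N m; "position": TCP position; "tool_rot": TCP orientation; "ft_force": force on the tool from outside, world axes, zero at the start; "torque": the same for the moment, N m; "grip_width": opening from 0.0 (shut) to 1.0 (fully open); "grip_force": force on a finger pad.
Only numpy, scipy, OpenCV 4.12 (cv2) and the standard library are available. Lean on these libraries where they do the work, as an engineer would, in place of code of your own. Each camera call takes 0.05 s, during which the arm holds its last target. There are 200 camera calls.

## Working session

There is one attempt and no reset: what is moved stays moved. The work goes in short steps, Python scripts to look and compute and a tool call to move; the robot and the scene stay as the last step left them, time stands still between calls to the robot, and variables do not carry over. Pictures are saved under pics/ and viewed, at most 10 in all, crops included, and the job is handed in when it is done.

Besides the shell and the picture viewer there is one more tool, called after "Call:" in YAML: its name, and indented under it one key for each argument. send_rows: Moves the arm, as the interface text tells. Its arguments: {"type":"object","properties":{"xyz":{"type":"array"},"dr":{"type":"array"},"jaw":{"type":"number"},"grip_force":{"type":"number"}},"required":["xyz","dr"]}

```bash
mkdir -p pics; ls
cat > h.py <<'E'
from bench import *
import numpy as np, cv2
from scipy.spatial.transform import Rotation as R
E
python3 - <<'E'
from h import *
print(get_state())
for n in ["scene","side","wrist"]:
    print(n,calibration(n))
a=get_image("scene");b=get_image("side");
cv2.imwrite("pics/scene.png",a[:,:,::-1]);cv2.imwrite("pics/side.png",b[:,:,::-1])
E
```

```text
pics
{'time': 0.0, 'joint_positions': array([ 1.23210771,  0.32183339, -0.07008729,  1.45168836,  0.0226208 ,
        1.37079701, -0.05691791]), 'qd': array([-6.85352131e-04, -1.38049424e-04, -1.97492581e-03, -7.05606621e-04,
        1.40474294e-03,  2.26821054e-03, -8.76917717e-05]), 'joint_torque': array([-3.32122490e-04, -4.91289639e+01, -4.03972529e-01, -3.12523091e+01,
       -6.38511172e-02,  4.38740419e-02,  2.04685966e-04]), 'position': array([ 0.22435205, -0.60949145,  0.23844806]), 'tool_rot': array([-3.09098326e+00, -5.50989224e-01,  7.16532837e-04]), 'ft_force': array([ 0.53805756, -0.32024735, -0.8923288 ]), 'torque': array([ 0.01820539, -0.03489661, -0.01369669]), 'grip_force': 0.0, 'grip_width': 0.9988303080733107}
scene {'vfov': 53.98709068085409, 'cx': 283.1609500776741, 'cy': 205.93043557670512, 'rvec': array([ 2.09779788,  0.82299506, -0.38058991]), 'tvec': array([-0.36663266, -0.12000937,  1.78712742])}
side {'vfov': 52.77994287485169, 'cx': 282.39869145959113, 'cy': 207.21965390098248, 'rvec': array([ 0.51325012, -2.77754016,  1.0861854 ]), 'tvec': array([0.44106719, 0.22918111, 1.2017566 ])}
wrist {'vfov': 64.256831681927, 'cx': 280.24877694253547, 'cy': 209.26548769877866, 'hand_eye': array([[-1.13349467e-03, -9.62633962e-01, -2.70803563e-01,
         7.57820881e-02],
       [ 9.99999036e-01, -1.30848359e-03,  4.65640700e-04,
         8.20908194e-04],
       [-8.02583569e-04, -2.70802774e-01,  9.62634517e-01,
        -1.44774357e-01],
       [ 0.00000000e+00,  0.00000000e+00,  0.00000000e+00,
         1.00000000e+00]])}
```

View pics/scene.png

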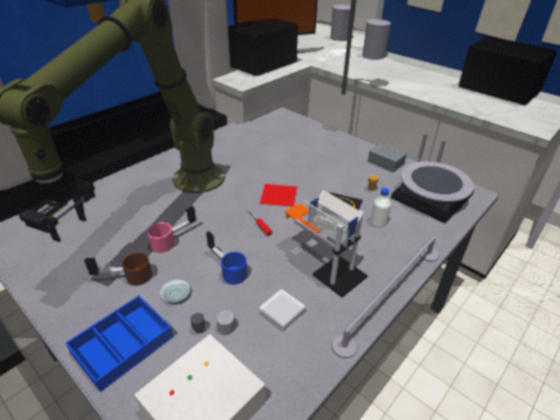

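View pics/side.png

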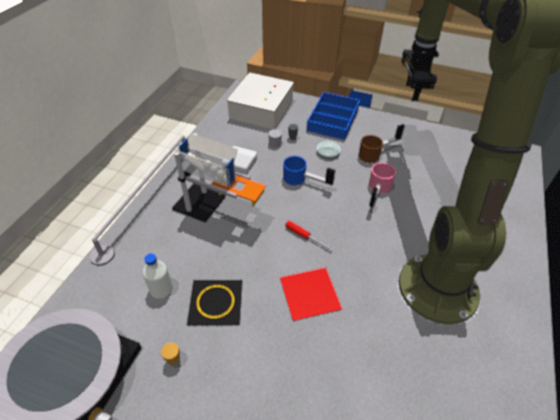

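The scene view shows the blue cup at (234,267) with its grip at (210,242), and the dispenser around (335,235). The side view shows the cup at (294,170), its grip at (330,177), the ring at (215,302) and the orange shutter at (238,187). Next I'll enlarge these areas and take some first measurements.

```bash
cat >> h.py <<'E'
def cam(n):
    c=calibration(n); f=210/np.tan(np.radians(c["vfov"]/2))
    K=np.array([[f,0,c["cx"]],[0,f,c["cy"]],[0,0,1]])
    if n=="wrist":
        s=get_state(); T=np.eye(4); T[:3,:3]=R.from_rotvec(s["tool_rot"]).as_matrix(); T[:3,3]=s["position"]
        M=np.linalg.inv(T@c["hand_eye"]); return K,M[:3,:3],M[:3,3]
    return K,R.from_rotvec(c["rvec"]).as_matrix(),np.array(c["tvec"])
def proj(C,P):
    K,Rm,t=C; q=(np.atleast_2d(P)@Rm.T+t)@K.T; return q[:,:2]/q[:,2:]
def onz(C,uv,z):
    K,Rm,t=C; d=Rm.T@np.linalg.inv(K)@np.array([*uv,1]); o=-Rm.T@t; return o+d*(z-o[2])/d[2]
def tri(C1,p1,C2,p2):
    X=cv2.triangulatePoints(C1[0]@np.c_[C1[1],C1[2]],C2[0]@np.c_[C2[1],C2[2]],np.array(p1,float),np.array(p2,float)).ravel(); return X[:3]/X[3]
E
python3 - <<'E'
from h import *
S=cam("scene");D=cam("side")
a=cv2.imread("pics/scene.png");b=cv2.imread("pics/side.png")
print("ring",onz(D,(215.5,301.5),.006),"cup",tri(S,(234,267),D,(294,170)),"grip",tri(S,(210,240),D,(330,176)))
cr=lambda i,x,y:cv2.resize(i[y:y+100,x:x+133],(400,300),interpolation=cv2.INTER_CUBIC)
v=np.vstack([np.hstack([cr(a,265,185),cr(b,155,130)]),np.hstack([cr(a,165,210),cr(b,240,125)])])
cv2.imwrite("pics/c1.png",v)
for n,i in(("scene",a),("side",b)):
    h=cv2.cvtColor(i,cv2.COLOR_BGR2HSV)
    for nm,lo,hi in(("blue",(105,150,60),(125,255,255)),("yellow",(22,120,90),(34,255,255)),("orange",(5,200,150),(14,255,255))):
        k,l,st,ce=cv2.connectedComponentsWithStats(cv2.inRange(h,lo,hi))
        print(n,nm,[(st[j].tolist(),ce[j].round(1).tolist()) for j in range(1,k) if st[j,4]>40])
E
```

```text
ring [0.56543163 0.26852044 0.006     ] cup [ 0.53262891 -0.27577705  0.03842212] grip [ 0.40215    -0.26356299  0.06539504]
scene blue [([0, 0, 98, 84, 5416], [36.8, 33.6]), ([103, 0, 16, 16, 178], [110.2, 5.8]), ([227, 0, 7, 25, 146], [230.1, 11.9]), ([383, 0, 101, 69, 4863], [433.9, 30.3]), ([516, 0, 44, 95, 1500], [541.0, 37.9]), ([48, 42, 112, 85, 3877], [110.4, 85.6]), ([221, 252, 25, 32, 637], [233.6, 267.1]), ([66, 296, 106, 95, 5139], [119.0, 341.3])]
scene yellow []
scene orange [([287, 204, 31, 27, 214], [298.1, 212.8])]
side blue [([308, 91, 63, 48, 1842], [335.9, 113.2]), ([180, 140, 8, 12, 56], [183.8, 146.2]), ([284, 157, 22, 28, 524], [293.9, 170.1]), ([227, 160, 6, 21, 60], [230.5, 169.4]), ([145, 254, 11, 10, 91], [150.1, 258.5])]
side yellow [([196, 284, 39, 35, 370], [214.9, 301.4])]
side orange [([229, 176, 35, 25, 376], [249.2, 189.2])]
```

View pics/c1.png

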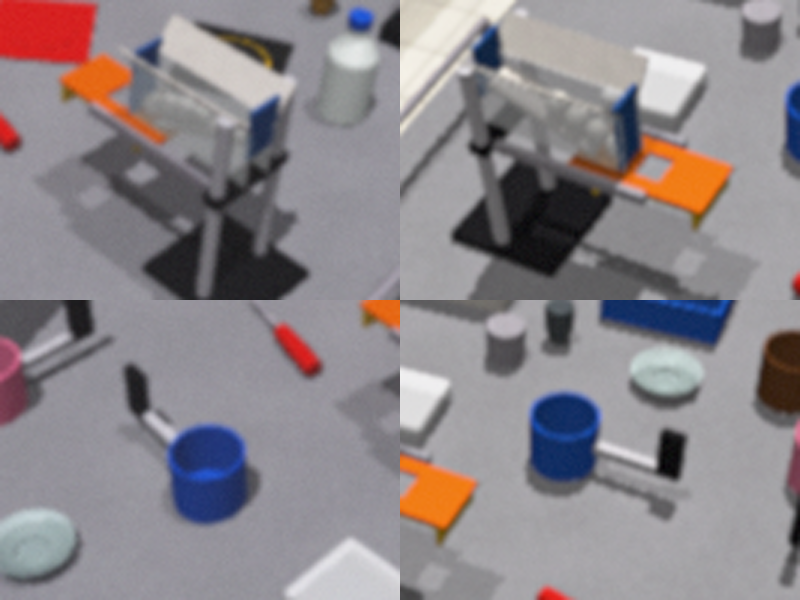

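The crops show the dispenser with its shutter plate toward the robot, the hole in the plate at side pixel (240.7,186), and the column feet visible in both views. I'll work out its pose from these.

Run:
```python
from h import *
S=cam("scene");D=cam("side")
s=lambda x,y:(265+x/3.0075,185+y/3); d=lambda x,y:(155+(x-400)/3.0075,130+y/3)
def P(n,C,l,z):
    r=np.array([onz(C,p,z) for p in l]);print(n,(r[:,:2]*1000).round(0).tolist());return r
c1=P("col scene",S,[s(205,292),s(264,254)],.012)
c2=P("col side",D,[d(501,241),d(549,188)],.012)
P("foot side (back-left,front-left..)",D,[d(453,236),d(552,272),d(612,200)],.012)
P("foot scene",S,[s(145,266),s(230,300),s(308,272)],.012)
P("plate side front edge",D,[d(732,168),d(699,212)],.153)
P("hole side",D,[d(653,152),d(676,162),d(662,182),d(638,175)],.153)
P("plate scene front",S,[s(62,77),s(103,56)],.153)
P("trough top scene z255",S,[s(178,17),s(296,80)],.255)
P("trough top side z255",D,[d(522,15),d(648,58)],.255)
P("trough low front bottom",D,[d(640,163)],.155)
P("pad side corner",D,[(190,282),(242,281),(242,323),(188,323)],.006)
```

```text
col scene [[791.0, -89.0], [805.0, 0.0]]
col side [[795.0, 4.0], [784.0, -86.0]]
foot side (back-left,front-left..) [[846.0, 16.0], [723.0, 23.0], [710.0, -95.0]]
foot scene [[722.0, -103.0], [817.0, -80.0], [855.0, 11.0]]
plate side front edge [[550.0, -59.0], [556.0, 8.0]]
hole side [[631.0, -51.0], [604.0, -47.0], [606.0, -16.0], [631.0, -17.0]]
plate scene front [[553.0, -55.0], [561.0, 6.0]]
trough top scene z255 [[657.0, 6.0], [806.0, 2.0]]
trough top side z255 [[781.0, -86.0], [639.0, -72.0]]
trough low front bottom [[636.0, -31.0]]
pad side corner [[660.0, 239.0], [525.0, 183.0], [472.0, 301.0], [604.0, 352.0]]
```

```bash
cat >> h.py <<'E'
def plan(p,yaw):
    s=get_state();A=R.from_rotvec(s["tool_rot"])
    B=R.from_euler("z",yaw,degrees=True)*R.from_rotvec([np.pi,0,0])
    print("t",round(s["time"],2),"xyz mm",(A.inv().apply(np.array(p)-s["position"])*1000).round(1),"dr",(A.inv()*B).as_rotvec().round(4),
      "pos",s["position"].round(4),"yaw",np.degrees(np.arctan2(*A.as_matrix()[[1,0],0])).round(2),"f",s["ft_force"].round(1),"gw",round(s["grip_width"],3),"gf",s["grip_force"])
E
python3 - <<'E'
from h import *
plan([.402,-.264,.20],-5.3)
S=cam("scene");D=cam("side")
print("flask",tri(S,(381,208),D,(157,278)),"driver",onz(D,(287,224),.012),onz(D,(330,250),.01),"carrier",onz(S,(282,308),.03),"dish",onz(D,(328,150),.01))
E
```

```text
t 0.1 xyz mm [ 286.1 -262.8   39. ] dr [-0.0017  0.0005  0.4453] pos [ 0.2244 -0.6095  0.2385] yaw 20.22 f [ 0.  -0.   0.6] gw 1.0 gf 0.0
flask [0.72416042 0.28898507 0.06312277] driver [ 0.47754879 -0.05768781  0.012     ] [ 0.32213142 -0.01019947  0.01      ] carrier [ 0.75050195 -0.28571226  0.03      ] dish [ 0.4601238  -0.45731086  0.01      ]
```

Call:
send_rows:
  xyz:
    - [29,-26,4]
    - [57,-53,8]
    - [86,-79,12]
    - [114,-105,16]
    - [143,-131,20]
    - [172,-158,23]
    - [200,-184,27]
    - [229,-210,31]
    - [257,-237,35]
    - [286,-263,39]
  dr:
    - [0,0,0.045]
    - [0,0,0.09]
    - [0,0,0.135]
    - [0,0,0.18]
    - [0,0,0.225]
    - [0,0,0.27]
    - [0,0,0.315]
    - [0,0,0.36]
    - [0,0,0.4]
    - [0,0,0.445]
  jaw: 60

```text
time: 0.93
position: [0.4022, -0.2624, 0.2001]
tool_rot: [3.138, -0.148, -0.001]
ft_force: [0.8, -0.7, 0.3]
grip_width: 0.688
grip_force: 0.0
```

Run:
```python
from h import *
plan([.402,-.264,.20],-5.3)
C=cam("wrist");w=get_image("wrist")[:,:,::-1].copy()
cv2.imwrite("pics/w1.png",w); np.savez("w1.npz",*C)
print(proj(C,[[.533,-.276,.07],[.402,-.264,.096]]).round(0))
```

```text
t 0.93 xyz mm [-0.   1.6  0.1] dr [ 0.0002  0.0005 -0.0019] pos [ 0.4022 -0.2624  0.2001] yaw -5.41 f [ 0.8 -0.7  0.3] gw 0.688 gf 0.0
[[281.  38.]
 [282. 217.]]
```

View pics/w1.png

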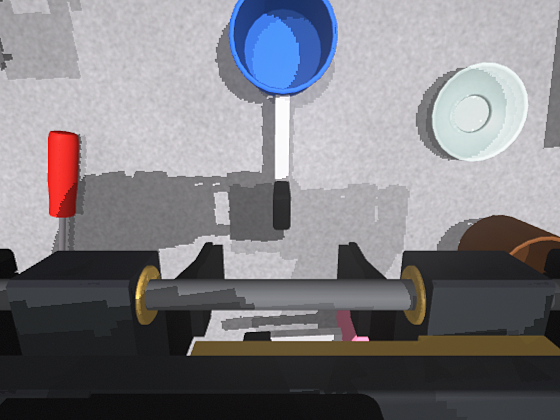

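The wrist picture shows the cup rim (x 229–337, near edge at row ~93) and the black grip (x 273–290, back top edge at row ~229), both where predicted. I'll check the offset along x, then descend.

Run:
```python
from h import *
z=np.load("w1.npz");C=[z[k] for k in z.files]
print("back top edge",onz(C,(282,229),.096),"front bottom edge",onz(C,(281,180),.03),"rim L",onz(C,(229,38),.07),onz(C,(337,38),.07),"rim near",onz(C,(283,93),.07),"grip L/R back",onz(C,(273,225),.096),onz(C,(290.5,225),.096))
plan([.402,-.264,.075],-5.3)
```

```text
back top edge [ 0.39194772 -0.26297516  0.096     ] front bottom edge [ 0.41845272 -0.26490817  0.03      ] rim L [ 0.53667181 -0.23706675  0.07      ] [ 0.52899209 -0.31730976  0.07      ] rim near [ 0.49415681 -0.27356244  0.07      ] grip L/R back [ 0.39591913 -0.25626674  0.096     ] [ 0.3946067  -0.26991653  0.096     ]
t 0.98 xyz mm [ -3.7  11.3 124.5] dr [-0.0051 -0.0006  0.0062] pos [ 0.4065 -0.2537  0.1996] yaw -4.94 f [ 2.3  7.6 -0.6] gw 0.69 gf 0.0
```

Call:
send_rows:
  xyz:
    - [3,0,0]
    - [3,0,0]
    - [3,0,5]
    - [3,0,15]
    - [3,0,25]
    - [3,0,35]
    - [3,0,45]
    - [3,0,50]
    - [3,0,50]
    - [3,0,50]
  dr:
    - [0,0,0]
    - [0,0,0]
    - [0,0,0]
    - [0,0,0]
    - [0,0,0]
    - [0,0,0]
    - [0,0,0]
    - [0,0,0]
    - [0,0,0]
    - [0,0,0]

```text
time: 1.82
position: [0.4049, -0.2646, 0.1501]
tool_rot: [-3.138, 0.145, 0.001]
ft_force: [0.7, -0.1, 0.3]
grip_width: 0.691
grip_force: 0.0
```

Run:
```python
from h import *
plan([.405,-.264,.073],-5.3)
```

```text
t 1.82 xyz mm [ 0.1 -0.5 77.1] dr [-0.0004  0.0007  0.0003] pos [ 0.4049 -0.2646  0.1501] yaw -5.28 f [ 0.7 -0.1  0.3] gw 0.691 gf 0.0
```

Call:
send_rows:
  xyz:
    - [0,0,5]
    - [0,0,15]
    - [0,0,27]
    - [0,0,39]
    - [0,0,51]
    - [0,0,62]
    - [0,0,70]
    - [0,0,75]
    - [0,0,77]
    - [0,0,77]
  dr:
    - [0,0,0]
    - [0,0,0]
    - [0,0,0]
    - [0,0,0]
    - [0,0,0]
    - [0,0,0]
    - [0,0,0]
    - [0,0,0]
    - [0,0,0]
    - [0,0,0]

```text
time: 2.65
position: [0.405, -0.2646, 0.0732]
tool_rot: [-3.138, 0.145, 0.001]
ft_force: [0.1, -0.1, -0.2]
grip_width: 0.689
grip_force: 0.0
```

Call:
send_rows:
  xyz:
    - [0,0,0]
    - [0,0,0]
    - [0,0,0]
    - [0,0,0]
    - [0,0,0]
    - [0,0,0]
    - [0,0,0]
    - [0,0,0]
    - [0,0,0]
    - [0,0,0]
  dr:
    - [0,0,0]
    - [0,0,0]
    - [0,0,0]
    - [0,0,0]
    - [0,0,0]
    - [0,0,0]
    - [0,0,0]
    - [0,0,0]
    - [0,0,0]
    - [0,0,0]
  jaw: 0
  grip_force: 55

```text
time: 3.48
position: [0.4051, -0.2647, 0.0736]
tool_rot: [3.138, -0.145, 0.0]
ft_force: [0.1, -0.1, 0.3]
grip_width: 0.159
grip_force: 55.0
```

Call:
send_rows:
  xyz:
    - [0,0,-2]
    - [0,0,-5]
    - [0,0,-10]
    - [0,0,-16]
    - [0,0,-22]
    - [0,0,-28]
    - [0,0,-34]
    - [0,0,-38]
    - [0,0,-40]
    - [0,0,-40]
  dr:
    - [0,0,0]
    - [0,0,0]
    - [0,0,0]
    - [0,0,0]
    - [0,0,0]
    - [0,0,0]
    - [0,0,0]
    - [0,0,0]
    - [0,0,0]
    - [0,0,0]

```text
time: 4.32
position: [0.4054, -0.2649, 0.1142]
tool_rot: [3.137, -0.145, 0.001]
ft_force: [-1.6, -0.5, -1.0]
grip_width: 0.154
grip_force: 55.0
```

Run:
```python
from h import *
S=cam("scene");D=cam("side")
a=cv2.imread("pics/scene.png");b=cv2.imread("pics/side.png")
def T(P,x=667,y=-32,yaw=-4.7):
    P=np.array(P,float);c,s=np.cos(np.radians(yaw)),np.sin(np.radians(yaw))
    return np.c_[x+c*P[:,0]-s*P[:,1],y+s*P[:,0]+c*P[:,1],P[:,2]]/1000
k=7
out=[]
for C,i,x0,y0,w,h in((D,b,210,172,57,42),(S,a,276,198,57,42)):
    m=cv2.resize(i[y0:y0+h,x0:x0+w],None,fx=k,fy=k,interpolation=cv2.INTER_CUBIC)
    def L(P,col):
        q=((proj(C,T(P))+.5-[x0,y0])*k*16).round().astype(int); cv2.polylines(m,[q],False,col,1,cv2.LINE_AA,4)
    for xx in(-101,5): L([[xx,-35,150],[xx,-35,125],[xx,35,125],[xx,35,150]],(255,0,255))
    L([[-62,-17,152],[-34,-17,152],[-34,17,152],[-62,17,152],[-62,-17,152]],(0,255,0))
    out.append(m)
cv2.imwrite("pics/c2.png",np.hstack(out)); print(out[0].shape)
```

```text
(294, 399, 3)
```

View pics/c2.png

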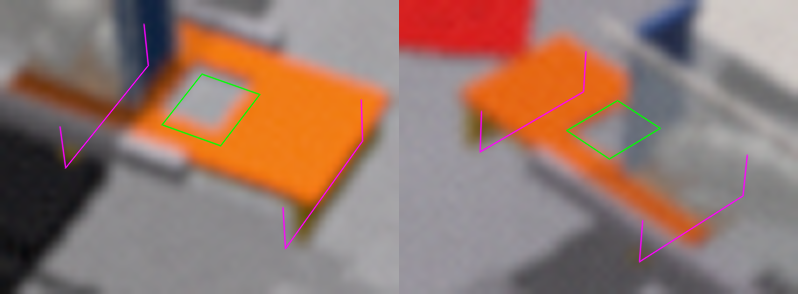

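Run:
```python
from h import *
S=cam("scene");D=cam("side")
d=lambda x,y:(210+x/7-.5,172+y/7-.5); s=lambda x,y:(276+(x-399)/7-.5,198+y/7-.5)
f=lambda C,p,z:(onz(C,p,z)[:2]*1000).round(1)
print("near tab side y+",f(D,d(303,243),.125),"scene y-",f(S,s(475,145),.125))
print("far tab side y+",f(D,d(68,160),.125),"scene y-",f(S,s(641,254),.125))
print("hole side",f(D,d(210,97),.152), "plate corners side z152",f(D,d(388,97),.152),f(D,d(308,203),.152),"scene",f(S,s(462,93),.152),f(S,s(565,35),.152))
plan([.405,-.264,.115],-5.3)
```

```text
near tab side y+ [563.4   5.8] scene y- [558.6 -56.6]
far tab side y+ [675.7  -1.9] scene y- [666.6 -62.7]
hole side [622.5 -34.6] plate corners side z152 [552.4 -62.1] [559.5   7.1] scene [549.7 -56.8] [555.3  11.9]
t 4.32 xyz mm [-0.5 -0.9 -0.8] dr [ 0.0007 -0.0009  0.0003] pos [ 0.4054 -0.2649  0.1142] yaw -5.28 f [-1.6 -0.5 -1. ] gw 0.154 gf 54.99894177541137
```

Run:
```python
from h import *
plan([.4864,-.0193,.113],-4.5)
```

```text
t 4.32 xyz mm [  58.1 -252.     1.1] dr [ 0.0008 -0.0009 -0.0137] pos [ 0.4054 -0.2649  0.1142] yaw -5.28 f [-1.6 -0.5 -1. ] gw 0.154 gf 54.99894177541137
```

Call:
send_rows:
  xyz:
    - [1,-6,0]
    - [5,-22,0]
    - [11,-47,0]
    - [18,-79,0]
    - [26,-113,0]
    - [34,-147,0]
    - [42,-181,0]
    - [49,-211,0]
    - [54,-234,1]
    - [57,-247,1]
  dr:
    - [0,0,0]
    - [0,0,0]
    - [0,0,-0.003]
    - [0,0,-0.005]
    - [0,0,-0.007]
    - [0,0,-0.009]
    - [0,0,-0.011]
    - [0,0,-0.012]
    - [0,0,-0.013]
    - [0,0,-0.014]

```text
time: 5.15
position: [0.4847, -0.0195, 0.1122]
tool_rot: [-3.138, 0.115, 0.0]
ft_force: [0.6, -0.0, -1.3]
grip_width: 0.16
grip_force: 55.0
```

Call:
send_rows:
  xyz:
    - [0.5,-3,0]
    - [1,-5,0]
    - [1,-5,0]
    - [1,-5,0]
    - [1,-5,0]
    - [1,-5,0]
    - [1,-5,0]
    - [1,-5,0]
    - [1,-5,0]
    - [1,-5,0]
  dr:
    - [0,0,0]
    - [0,0,0]
    - [0,0,0]
    - [0,0,0]
    - [0,0,0]
    - [0,0,0]
    - [0,0,0]
    - [0,0,0]
    - [0,0,0]
    - [0,0,0]

```text
time: 5.98
position: [0.486, -0.0192, 0.1126]
tool_rot: [3.139, -0.123, 0.0]
ft_force: [0.2, 0.5, -1.0]
grip_width: 0.158
grip_force: 55.0
```

Run:
```python
from h import *
plan([.4864,-.0193,.113],-4.5)
S=cam("scene");D=cam("side")
a=get_image("scene")[:,:,::-1];b=get_image("side")[:,:,::-1]
cv2.imwrite("pics/s2.png",a);cv2.imwrite("pics/d2.png",b)
s=get_state();Rm=R.from_rotvec(s["tool_rot"]).as_matrix();c=s["position"]+.13*Rm[:,0];c[2]-=.073
print("cup pred",c); t=np.linspace(0,6.3,60);k=5;out=[]
for C,i,x0,y0,w,h in((D,b,205,160,79,80),(S,a,260,195,79,80)):
    m=cv2.resize(i[y0:y0+h,x0:x0+w],None,fx=k,fy=k,interpolation=cv2.INTER_CUBIC)
    for zz,col in((0.07,(0,255,0)),(0,(255,0,255))):
        q=((proj(C,c+np.c_[.041*np.cos(t),.041*np.sin(t),0*t+zz])+.5-[x0,y0])*k*16).round().astype(int); cv2.polylines(m,[q],True,col,1,cv2.LINE_AA,4)
    out.append(m)
cv2.imwrite("pics/c3.png",np.hstack(out))
```

```text
t 5.98 xyz mm [ 0.4  0.1 -0.4] dr [ 0.0001 -0.0001  0.0001] pos [ 0.486  -0.0192  0.1126] yaw -4.49 f [ 0.2  0.5 -1. ] gw 0.158 gf 54.99906457029283
cup pred [ 0.61555731 -0.02921329  0.03955426]
```

View pics/c3.png

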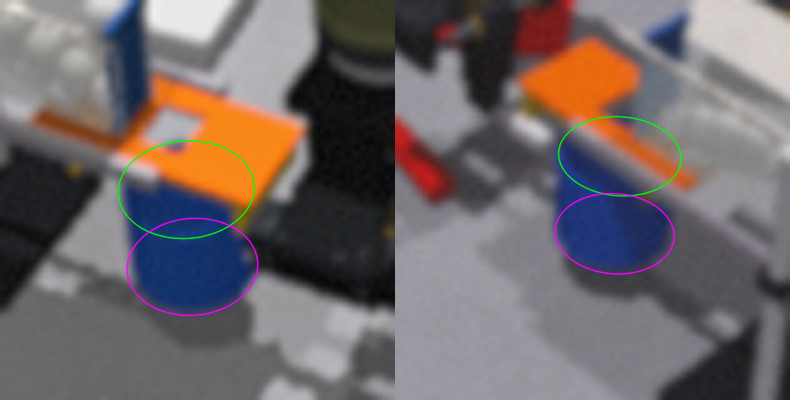

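The overlay matches the cup outline in both views: its left and bottom edges agree at (128,190) and (190,315). The rim sits between the yellow tabs at (75,170) and (245,225). Now I'll raise it.

Call:
send_rows:
  xyz:
    - [0,0,-1]
    - [0,0,-3]
    - [0,0,-6]
    - [0,0,-10]
    - [0,0,-14]
    - [0,0,-18]
    - [0,0,-22]
    - [0,0,-25]
    - [0,0,-27]
    - [0,0,-27]
  dr:
    - [0,0,0]
    - [0,0,0]
    - [0,0,0]
    - [0,0,0]
    - [0,0,0]
    - [0,0,0]
    - [0,0,0]
    - [0,0,0]
    - [0,0,0]
    - [0,0,0]

```text
time: 6.92
position: [0.4863, -0.0191, 0.1401]
tool_rot: [3.139, -0.123, 0.001]
ft_force: [-0.4, -0.3, -1.5]
grip_width: 0.16
grip_force: 55.0
```

Call:
send_rows:
  xyz:
    - [0,0,0]
    - [0,0,0]
    - [0.5,0,0]
    - [1,0,0]
    - [2,0,0]
    - [3,0,0]
    - [4,0,0]
    - [5,0,0]
    - [5,0,0]
    - [5,0,0]
  dr:
    - [0,0,0]
    - [0,0,0]
    - [0,0,0]
    - [0,0,0]
    - [0,0,0]
    - [0,0,0]
    - [0,0,0]
    - [0,0,0]
    - [0,0,0]
    - [0,0,0]

```text
time: 7.75
position: [0.491, -0.0194, 0.1395]
tool_rot: [-3.139, 0.123, 0.0]
ft_force: [0.0, 0.4, -2.0]
grip_width: 0.159
grip_force: 55.0
```

Call:
send_rows:
  xyz:
    - [1,0,0]
    - [2,0,0]
    - [3,0,0]
    - [4,0,0]
    - [5,0,0]
    - [6,0,0]
    - [7,0,0]
    - [8,0,0]
    - [9,0,0]
    - [10,0,0]
  dr:
    - [0,0,0]
    - [0,0,0]
    - [0,0,0]
    - [0,0,0]
    - [0,0,0]
    - [0,0,0]
    - [0,0,0]
    - [0,0,0]
    - [0,0,0]
    - [0,0,0]

```text
time: 8.58
position: [0.501, -0.0202, 0.1395]
tool_rot: [3.139, -0.123, 0.0]
ft_force: [0.1, -0.3, -0.8]
grip_width: 0.155
grip_force: 55.0
```

Run:
```python
from h import *
plan([.4864,-.0193,.140],-4.5)
```

```text
t 8.58 xyz mm [-14.6   0.2  -0.5] dr [ 0.0001 -0.      0.0003] pos [ 0.501  -0.0202  0.1395] yaw -4.48 f [ 0.1 -0.3 -0.8] gw 0.155 gf 54.99894579872489
```

Call:
send_rows:
  xyz:
    - [1,0,0]
    - [2,0,0]
    - [3,0,0]
    - [4,0,0]
    - [5,0,0]
    - [5,0,0]
    - [6,0,0]
    - [6,0,0]
    - [6,0,0]
    - [6,0,0]
  dr:
    - [0,0,0]
    - [0,0,0]
    - [0,0,0]
    - [0,0,0]
    - [0,0,0]
    - [0,0,0]
    - [0,0,0]
    - [0,0,0]
    - [0,0,0]
    - [0,0,0]

```text
time: 9.42
position: [0.5068, -0.0207, 0.1394]
tool_rot: [3.139, -0.123, -0.0]
ft_force: [-2.0, 0.3, -0.8]
grip_width: 0.154
grip_force: 55.0
```

Run:
```python
from h import *
plan([.4864,-.0193,.140],-4.5)
S=cam("scene");D=cam("side")
a=get_image("scene")[:,:,::-1];b=get_image("side")[:,:,::-1]
cv2.imwrite("pics/s3.png",a);cv2.imwrite("pics/d3.png",b)
k=5;out=[]
for C,i,x0,y0,w,h in((D,b,205,160,79,60),(S,a,260,195,79,60)):
    m=cv2.resize(i[y0:y0+h,x0:x0+w],None,fx=k,fy=k,interpolation=cv2.INTER_CUBIC)
    out.append(m)
cv2.imwrite("pics/c4.png",np.hstack(out))
```

```text
t 9.42 xyz mm [-20.5   0.2  -0.6] dr [0.0001 0.0002 0.0004] pos [ 0.5068 -0.0207  0.1394] yaw -4.48 f [-2.   0.3 -0.8] gw 0.154 gf 54.998890897259116
```

View pics/c4.png

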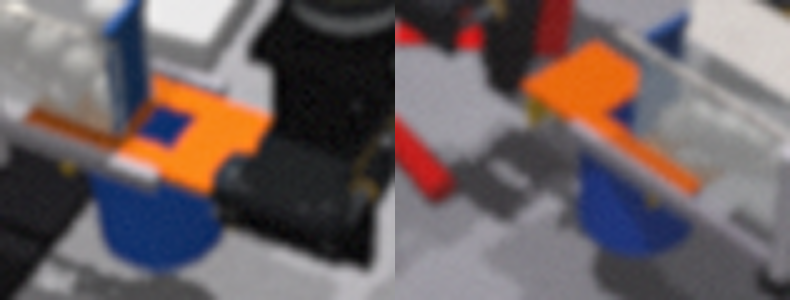

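Call:
send_rows:
  xyz:
    - [1,0,0]
    - [3,0,0]
    - [6,0,0]
    - [9,0,0]
    - [12,0,0]
    - [15,0,0]
    - [18,0,0]
    - [21,0,0]
    - [24,0,0]
    - [26,0,0]
  dr:
    - [0,0,0]
    - [0,0,0]
    - [0,0,0]
    - [0,0,0]
    - [0,0,0]
    - [0,0,0]
    - [0,0,0]
    - [0,0,0]
    - [0,0,0]
    - [0,0,0]

```text
time: 10.35
position: [0.5333, -0.0227, 0.1395]
tool_rot: [-3.139, 0.123, -0.0]
ft_force: [-3.6, 1.6, -0.4]
grip_width: 0.156
grip_force: 55.0
```

Call:
send_rows:
  xyz:
    - [1,0,0]
    - [2,0,0]
    - [3,0,0]
    - [4,0,0]
    - [5,0,0]
    - [6,0,0]
    - [7,0,0]
    - [8,0,0]
    - [9,0,0]
    - [10,0,0]
  dr:
    - [0,0,0]
    - [0,0,0]
    - [0,0,0]
    - [0,0,0]
    - [0,0,0]
    - [0,0,0]
    - [0,0,0]
    - [0,0,0]
    - [0,0,0]
    - [0,0,0]

```text
time: 11.18
position: [0.5422, -0.0235, 0.1391]
tool_rot: [3.139, -0.123, -0.002]
ft_force: [-5.3, 0.5, -2.4]
grip_width: 0.156
grip_force: 55.0
```

Run:
```python
from h import *
plan([.5430,-.0235,.140],-4.5)
```

```text
t 11.18 xyz mm [ 0.8 -0.  -0.9] dr [0.0001 0.0015 0.0003] pos [ 0.5422 -0.0235  0.1391] yaw -4.48 f [-5.3  0.5 -2.4] gw 0.156 gf 54.99637048691511
```

Call:
send_rows:
  xyz:
    - [0.5,0,0]
    - [1,0,0]
    - [1.5,0,0]
    - [2,0,0]
    - [2.5,0,0]
    - [3,0,0]
    - [3.5,0,0]
    - [4,0,0]
    - [4,0,0]
    - [4,0,0]
  dr:
    - [0,0,0]
    - [0,0,0]
    - [0,0,0]
    - [0,0,0]
    - [0,0,0]
    - [0,0,0]
    - [0,0,0]
    - [0,0,0]
    - [0,0,0]
    - [0,0,0]

```text
time: 12.02
position: [0.5446, -0.0236, 0.139]
tool_rot: [3.139, -0.123, -0.008]
ft_force: [-9.9, 0.3, -0.1]
grip_width: 0.159
grip_force: 55.0
```

Call:
send_rows:
  xyz:
    - [0.3,0,0]
    - [0.6,0,0]
    - [0.9,0,0]
    - [1.2,0,0]
    - [1.5,0,0]
    - [1.5,0,0]
    - [1.5,0,0]
    - [1.5,0,0]
    - [1.5,0,0]
    - [1.5,0,0]
  dr:
    - [0,0,0]
    - [0,0,0]
    - [0,0,0]
    - [0,0,0]
    - [0,0,0]
    - [0,0,0]
    - [0,0,0]
    - [0,0,0]
    - [0,0,0]
    - [0,0,0]

```text
time: 12.85
position: [0.5447, -0.0236, 0.1388]
tool_rot: [3.139, -0.122, -0.013]
ft_force: [-13.1, 0.9, 1.4]
grip_width: 0.155
grip_force: 55.0
```

Call:
send_rows:
  xyz:
    - [0,0,0]
    - [-0.5,0,0]
    - [-1,0,0]
    - [-1,0,0]
    - [-1,0,0]
    - [-1,0,0]
    - [-1,0,0]
    - [-1,0,0]
    - [-1,0,0]
    - [-1,0,0]
  dr:
    - [0,0,0]
    - [0,0,0]
    - [0,0,0]
    - [0,0,0]
    - [0,0,0]
    - [0,0,0]
    - [0,0,0]
    - [0,0,0]
    - [0,0,0]
    - [0,0,0]

```text
time: 13.68
position: [0.5447, -0.0236, 0.1389]
tool_rot: [3.139, -0.123, -0.009]
ft_force: [-9.9, 1.4, -1.2]
grip_width: 0.156
grip_force: 55.0
```

Run:
```python
from h import *
plan([.4864,-.0193,.140],-4.5)
a=get_image("scene")[:,:,::-1];b=get_image("side")[:,:,::-1];w=get_image("wrist")[:,:,::-1]
c=lambda i,x0,y0:cv2.resize(i[y0:y0+65,x0:x0+99],None,fx=4,fy=4,interpolation=cv2.INTER_CUBIC)
top=np.hstack([c(b,170,130),c(a,275,185)])
cv2.imwrite("pics/c5.png",np.vstack([top,np.hstack([cv2.resize(w,(396,297)),cv2.resize(w[:200,100:370],(396,297))])]))
```

```text
t 13.68 xyz mm [-58.4   0.2  -0.8] dr [0.0007 0.0059 0.0005] pos [ 0.5447 -0.0236  0.1389] yaw -4.47 f [-9.9  1.4 -1.2] gw 0.156 gf 54.9988691881299
```

View pics/c5.png

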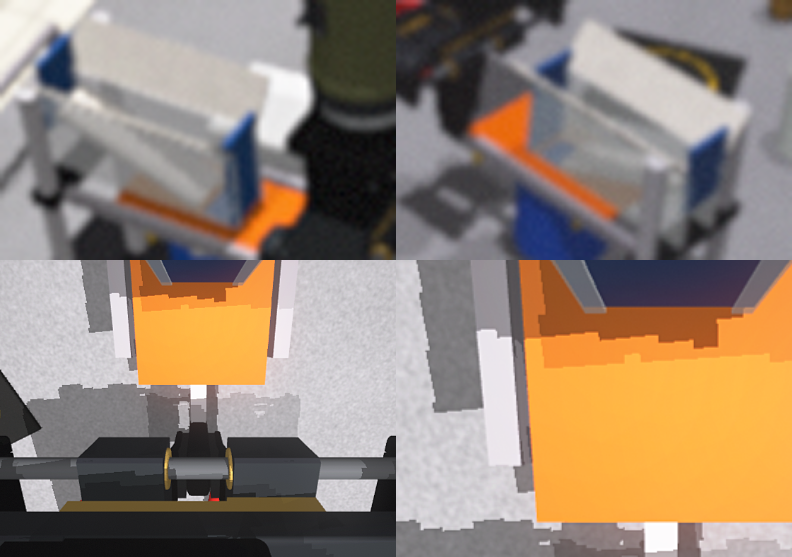

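The trough is clear now: the lumpy white balls seen earlier are gone. So all four balls appear to have dropped, with the shutter at its open stop. Next I'll draw it back.

Call:
send_rows:
  xyz:
    - [-1,0,0]
    - [-3,0,0]
    - [-6,0,0]
    - [-9,0,0]
    - [-12,0,0]
    - [-15,0,0]
    - [-18,0,0]
    - [-20,0,0]
    - [-22,0,0]
    - [-23,0,0]
  dr:
    - [0,0,0]
    - [0,0,0]
    - [0,0,0]
    - [0,0,0]
    - [0,0,0]
    - [0,0,0]
    - [0,0,0]
    - [0,0,0]
    - [0,0,0]
    - [0,0,0]

```text
time: 14.67
position: [0.5241, -0.0221, 0.1396]
tool_rot: [3.139, -0.123, 0.0]
ft_force: [-0.5, 0.2, -1.5]
grip_width: 0.151
grip_force: 55.0
```

Call:
send_rows:
  xyz:
    - [-1,0,0]
    - [-2,0,0]
    - [-4,0,0]
    - [-6,0,0]
    - [-9,0,0]
    - [-12,0,0]
    - [-15,0,0]
    - [-18,0,0]
    - [-21,0,0]
    - [-23,0,0]
  dr:
    - [0,0,0]
    - [0,0,0]
    - [0,0,0]
    - [0,0,0]
    - [0,0,0]
    - [0,0,0]
    - [0,0,0]
    - [0,0,0]
    - [0,0,0]
    - [0,0,0]

```text
time: 15.5
position: [0.5012, -0.0202, 0.1397]
tool_rot: [3.139, -0.123, 0.001]
ft_force: [3.0, 0.5, -3.4]
grip_width: 0.158
grip_force: 55.0
```

Call:
send_rows:
  xyz:
    - [-1,0,0]
    - [-2,0,0]
    - [-4,0,0]
    - [-6,0,0]
    - [-8,0,0]
    - [-10,0,0]
    - [-12,0,0]
    - [-14,0,0]
    - [-16,0,0]
    - [-18,0,0]
  dr:
    - [0,0,0]
    - [0,0,0]
    - [0,0,0]
    - [0,0,0]
    - [0,0,0]
    - [0,0,0]
    - [0,0,0]
    - [0,0,0]
    - [0,0,0]
    - [0,0,0]

```text
time: 16.33
position: [0.4833, -0.0188, 0.1396]
tool_rot: [3.139, -0.123, 0.0]
ft_force: [1.9, 0.5, -1.3]
grip_width: 0.157
grip_force: 55.0
```

Run:
```python
from h import *
plan([.4726,-.0182,.140],-4.5)
```

```text
t 16.33 xyz mm [-10.7   0.2  -0.4] dr [ 0.0001 -0.0002  0.0004] pos [ 0.4833 -0.0188  0.1396] yaw -4.48 f [ 1.9  0.5 -1.3] gw 0.157 gf 54.99957935884595
```

Call:
send_rows:
  xyz:
    - [-1,0,0]
    - [-2,0,0]
    - [-3,0,0]
    - [-4,0,0]
    - [-5,0,0]
    - [-6,0,0]
    - [-7,0,0]
    - [-8,0,0]
    - [-9,0,0]
    - [-9,0,0]
  dr:
    - [0,0,0]
    - [0,0,0]
    - [0,0,0]
    - [0,0,0]
    - [0,0,0]
    - [0,0,0]
    - [0,0,0]
    - [0,0,0]
    - [0,0,0]
    - [0,0,0]

```text
time: 17.17
position: [0.4742, -0.0181, 0.1395]
tool_rot: [3.139, -0.123, -0.0]
ft_force: [3.2, 0.0, -1.5]
grip_width: 0.159
grip_force: 55.0
```

Call:
send_rows:
  xyz:
    - [-0.5,0,0]
    - [-1,0,0]
    - [-1.5,0,0]
    - [-2,0,0]
    - [-2.5,0,0]
    - [-3,0,0]
    - [-3,0,0]
    - [-3,0,0]
    - [-3,0,0]
    - [-3,0,0]
  dr:
    - [0,0,0]
    - [0,0,0]
    - [0,0,0]
    - [0,0,0]
    - [0,0,0]
    - [0,0,0]
    - [0,0,0]
    - [0,0,0]
    - [0,0,0]
    - [0,0,0]

```text
time: 18.0
position: [0.4714, -0.0179, 0.1395]
tool_rot: [3.139, -0.123, -0.0]
ft_force: [2.7, 0.6, -1.3]
grip_width: 0.158
grip_force: 55.0
```

Call:
send_rows:
  xyz:
    - [-0.5,0,0]
    - [-1,0,0]
    - [-1.5,0,0]
    - [-2,0,0]
    - [-2,0,0]
    - [-2,0,0]
    - [-2,0,0]
    - [-2,0,0]
    - [-2,0,0]
    - [-2,0,0]
  dr:
    - [0,0,0]
    - [0,0,0]
    - [0,0,0]
    - [0,0,0]
    - [0,0,0]
    - [0,0,0]
    - [0,0,0]
    - [0,0,0]
    - [0,0,0]
    - [0,0,0]

```text
time: 18.83
position: [0.471, -0.0179, 0.1396]
tool_rot: [-3.139, 0.123, -0.006]
ft_force: [8.9, -0.5, -5.9]
grip_width: 0.16
grip_force: 55.0
```

Call:
send_rows:
  xyz:
    - [-0.5,0,0]
    - [-1,0,0]
    - [-1.5,0,0]
    - [-2,0,0]
    - [-2,0,0]
    - [-2,0,0]
    - [-2,0,0]
    - [-2,0,0]
    - [-2,0,0]
    - [-2,0,0]
  dr:
    - [0,0,0]
    - [0,0,0]
    - [0,0,0]
    - [0,0,0]
    - [0,0,0]
    - [0,0,0]
    - [0,0,0]
    - [0,0,0]
    - [0,0,0]
    - [0,0,0]

```text
time: 19.67
position: [0.471, -0.0179, 0.1399]
tool_rot: [-3.139, 0.123, -0.013]
ft_force: [15.0, -1.3, -9.6]
grip_width: 0.158
grip_force: 55.0
```

Step 3's shutter stop is reached: x stalls and the force rises to 15 N. I'll relax to mid-play and lower the cup.

Call:
send_rows:
  xyz:
    - [2,0,0]
    - [4,0,0]
    - [7,0,0]
    - [10,0,0]
    - [13,0,0]
    - [14,0,0]
    - [14,0,0]
    - [14,0,0]
    - [14,0,0]
    - [14,0,0]
  dr:
    - [0,0,0]
    - [0,0,0]
    - [0,0,0]
    - [0,0,0]
    - [0,0,0]
    - [0,0,0]
    - [0,0,0]
    - [0,0,0]
    - [0,0,0]
    - [0,0,0]

```text
time: 20.5
position: [0.4812, -0.0187, 0.1395]
tool_rot: [3.139, -0.123, -0.001]
ft_force: [0.2, -0.3, -2.5]
grip_width: 0.155
grip_force: 55.0
```

Run:
```python
from h import *
plan([.4835,-.0190,.110],-4.5)
S=cam("scene");D=cam("side")
b=get_image("side")[:,:,::-1];cv2.imwrite("pics/d4.png",b);cv2.imwrite("pics/s4.png",get_image("scene")[:,:,::-1])
i=b
h=cv2.cvtColor(i,cv2.COLOR_BGR2HSV);m=cv2.inRange(h,(5,200,150),(14,255,255));ys,xs=np.nonzero(m[165:215,215:275]);print("orange now right edge",xs.max()+215)
m=cv2.inRange(cv2.cvtColor(cv2.imread("pics/side.png"),cv2.COLOR_BGR2HSV),(5,200,150),(14,255,255));ys,xs=np.nonzero(m[165:215,215:275]);print("start",xs.max()+215)
```

```text
t 20.5 xyz mm [ 2.3  0.1 29.5] dr [0.0002 0.0003 0.0004] pos [ 0.4812 -0.0187  0.1395] yaw -4.48 f [ 0.2 -0.3 -2.5] gw 0.155 gf 54.99999255873263
orange now right edge 266
start 263
```

Call:
send_rows:
  xyz:
    - [0,0,1]
    - [0,0,4]
    - [0,0,8]
    - [0,0,13]
    - [0,0,18]
    - [0,0,23]
    - [0,0,27]
    - [0,0,30]
    - [0,0,31]
    - [0,0,31]
  dr:
    - [0,0,0]
    - [0,0,0]
    - [0,0,0]
    - [0,0,0]
    - [0,0,0]
    - [0,0,0]
    - [0,0,0]
    - [0,0,0]
    - [0,0,0]
    - [0,0,0]

```text
time: 21.43
position: [0.4813, -0.0186, 0.1082]
tool_rot: [-3.139, 0.123, 0.001]
ft_force: [-0.2, 0.1, -1.1]
grip_width: 0.152
grip_force: 55.0
```

Run:
```python
from h import *
plan([.4354,.2782,.109],-4.5)
```

```text
t 21.43 xyz mm [ -68.9 -292.4   -0.8] dr [-0.0001  0.0006  0.0005] pos [ 0.4813 -0.0186  0.1082] yaw -4.47 f [-0.2  0.1 -1.1] gw 0.152 gf 55.00014069490135
```

Call:
send_rows:
  xyz:
    - [0,-1,0]
    - [-1,-3,0]
    - [-2,-7,0]
    - [-3,-13,0]
    - [-5,-20,0]
    - [-7,-29,0]
    - [-9,-39,0]
    - [-12,-51,0]
    - [-15,-64,0]
    - [-18,-78,0]
  dr:
    - [0,0,0]
    - [0,0,0]
    - [0,0,0]
    - [0,0,0]
    - [0,0,0]
    - [0,0,0]
    - [0,0,0]
    - [0,0,0]
    - [0,0,0]
    - [0,0,0]

```text
time: 22.27
position: [0.4693, 0.0619, 0.1086]
tool_rot: [3.139, -0.122, 0.0]
ft_force: [0.5, -0.1, -2.4]
grip_width: 0.155
grip_force: 55.0
```

Call:
send_rows:
  xyz:
    - [-3,-14,0]
    - [-7,-28,0]
    - [-10,-42,0]
    - [-13,-56,0]
    - [-17,-70,0]
    - [-20,-84,0]
    - [-23,-98,0]
    - [-26,-112,0]
    - [-30,-126,0]
    - [-33,-140,0]
  dr:
    - [0,0,0]
    - [0,0,0]
    - [0,0,0]
    - [0,0,0]
    - [0,0,0]
    - [0,0,0]
    - [0,0,0]
    - [0,0,0]
    - [0,0,0]
    - [0,0,0]

```text
time: 23.1
position: [0.4468, 0.2044, 0.1086]
tool_rot: [-3.139, 0.121, 0.0]
ft_force: [1.4, 0.0, -1.6]
grip_width: 0.157
grip_force: 55.0
```

Call:
send_rows:
  xyz:
    - [-3,-13,0]
    - [-6,-25,0]
    - [-9,-36,0]
    - [-11,-46,0]
    - [-13,-55,0]
    - [-15,-62,0]
    - [-16,-68,0]
    - [-17,-72,0]
    - [-18,-74,0]
    - [-18,-74,0]
  dr:
    - [0,0,0]
    - [0,0,0]
    - [0,0,0]
    - [0,0,0]
    - [0,0,0]
    - [0,0,0]
    - [0,0,0]
    - [0,0,0]
    - [0,0,0]
    - [0,0,0]

```text
time: 23.93
position: [0.4352, 0.2782, 0.1085]
tool_rot: [-3.139, 0.122, 0.0]
ft_force: [-0.5, -0.9, -2.8]
grip_width: 0.157
grip_force: 55.0
```

Run:
```python
from h import *
plan([.4354,.2782,.0805],-4.5)
S=cam("scene");D=cam("side")
a=get_image("scene")[:,:,::-1];b=get_image("side")[:,:,::-1];w=get_image("wrist")[:,:,::-1]
c=lambda i,x0,y0:cv2.resize(i[y0:y0+100,x0:x0+132],None,fx=3,fy=3,interpolation=cv2.INTER_CUBIC)
cv2.imwrite("pics/c6.png",np.vstack([np.hstack([c(b,150,230),c(a,290,120)]),np.hstack([cv2.resize(w,(396,297)),c(b,165,120)])]))
h=cv2.cvtColor(b,cv2.COLOR_BGR2HSV);m=cv2.inRange(h,(22,120,90),(34,255,255));
ys,xs=np.nonzero(m[275:325,190:242]);print("ring px bbox",xs.min()+190,xs.max()+190,ys.min()+275,ys.max()+275)
```

```text
t 23.93 xyz mm [ 0.2 -0.  28. ] dr [-0.      0.0003  0.0008] pos [0.4352 0.2782 0.1085] yaw -4.46 f [-0.5 -0.9 -2.8] gw 0.157 gf 55.00009261071682Traceback (most recent call last):
  File "<stdin>", line 6, in <module>
    return _nx.concatenate(arrs, 1, dtype=dtype, casting=casting)
           ~~~~~~~~~~~~~~~^^^^^^^^^^^^^^^^^^^^^^^^^^^^^^^^^^^^^^^
ValueError: all the input array dimensions except for the concatenation axis must match exactly, but along dimension 0, the array at index 0 has size 297 and the array at index 1 has size 300
```

Run:
```python
from h import *
plan([.4354,.2782,.0805],-4.5)
a=get_image("scene")[:,:,::-1];b=get_image("side")[:,:,::-1];w=get_image("wrist")[:,:,::-1]
c=lambda i,x0,y0:cv2.resize(i[y0:y0+100,x0:x0+132],None,fx=3,fy=3,interpolation=cv2.INTER_CUBIC)
cv2.imwrite("pics/c6.png",np.vstack([np.hstack([c(b,150,230),c(a,290,120)]),np.hstack([cv2.resize(w,(396,300)),c(b,165,120)])]))
```

```text
t 24.08 xyz mm [-0.3 -1.  27.9] dr [ 0.0006  0.     -0.0005] pos [0.4357 0.2772 0.1084] yaw -4.53 f [ 0.8  0.1 -2.3] gw 0.156 gf 55.000010607764125
```

View pics/c6.png

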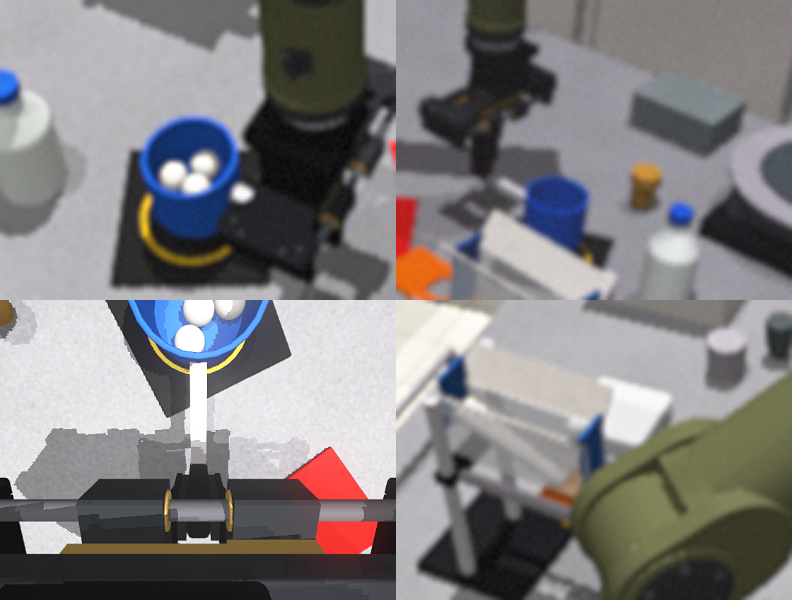

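The cup hangs centred over the yellow ring with white balls inside it, and the trough is empty. I'll lower it now.

Call:
send_rows:
  xyz:
    - [0,0,2]
    - [0,0,6]
    - [0,0,11]
    - [0,0,16]
    - [0,0,20]
    - [0,0,23]
    - [0,0,25]
    - [0,0,26.5]
    - [0,0,27.5]
    - [0,0,28]
  dr:
    - [0,0,0]
    - [0,0,0]
    - [0,0,0]
    - [0,0,0]
    - [0,0,0]
    - [0,0,0]
    - [0,0,0]
    - [0,0,0]
    - [0,0,0]
    - [0,0,0]

```text
time: 25.07
position: [0.4355, 0.2779, 0.0805]
tool_rot: [3.139, -0.123, -0.0]
ft_force: [-0.6, 0.1, -1.1]
grip_width: 0.157
grip_force: 55.0
```

Call:
send_rows:
  xyz:
    - [0,0,0.3]
    - [0,0,0.6]
    - [0,0,1]
    - [0,0,1]
    - [0,0,1]
    - [0,0,1]
    - [0,0,1]
    - [0,0,1]
    - [0,0,1]
    - [0,0,1]
  dr:
    - [0,0,0]
    - [0,0,0]
    - [0,0,0]
    - [0,0,0]
    - [0,0,0]
    - [0,0,0]
    - [0,0,0]
    - [0,0,0]
    - [0,0,0]
    - [0,0,0]

```text
time: 25.9
position: [0.4355, 0.278, 0.0797]
tool_rot: [-3.139, 0.122, -0.0]
ft_force: [-3.0, -0.2, 2.3]
grip_width: 0.155
grip_force: 55.0
```

Contact: Fz turned to +2.3 N. Release slowly.

Call:
send_rows:
  xyz:
    - [0,0,0]
    - [0,0,0]
    - [0,0,0]
    - [0,0,0]
    - [0,0,0]
    - [0,0,0]
    - [0,0,0]
    - [0,0,0]
    - [0,0,0]
    - [0,0,0]
  dr:
    - [0,0,0]
    - [0,0,0]
    - [0,0,0]
    - [0,0,0]
    - [0,0,0]
    - [0,0,0]
    - [0,0,0]
    - [0,0,0]
    - [0,0,0]
    - [0,0,0]
  jaw: 60
  grip_force: 5

```text
time: 26.73
position: [0.4355, 0.2778, 0.0795]
tool_rot: [3.139, -0.123, 0.0]
ft_force: [0.8, -0.3, 0.5]
grip_width: 0.683
grip_force: 0.0
```

Call:
send_rows:
  xyz:
    - [0,0,-2]
    - [0,0,-8]
    - [0,0,-18]
    - [0,0,-30]
    - [0,0,-45]
    - [0,0,-62]
    - [0,0,-80]
    - [0,0,-95]
    - [0,0,-105]
    - [0,0,-110]
  dr:
    - [0,0,0]
    - [0,0,0]
    - [0,0,0]
    - [0,0,0]
    - [0,0,0]
    - [0,0,0]
    - [0,0,0]
    - [0,0,0]
    - [0,0,0]
    - [0,0,0]

```text
time: 27.57
position: [0.4363, 0.2785, 0.192]
tool_rot: [-3.138, 0.123, -0.005]
ft_force: [0.8, 0.5, 1.2]
grip_width: 0.687
grip_force: 0.0
```

Call:
send_rows:
  xyz:
    - [0,0,0]
    - [0,0,0]
    - [0,0,0]
    - [0,0,0]
    - [0,0,0]
    - [0,0,0]
    - [0,0,0]
    - [0,0,0]
    - [0,0,0]
    - [0,0,0]
  dr:
    - [0,0,0]
    - [0,0,0]
    - [0,0,0]
    - [0,0,0]
    - [0,0,0]
    - [0,0,0]
    - [0,0,0]
    - [0,0,0]
    - [0,0,0]
    - [0,0,0]

```text
time: 28.4
position: [0.4355, 0.2778, 0.1895]
tool_rot: [3.139, -0.123, -0.0]
ft_force: [0.3, 0.5, -0.3]
grip_width: 0.69
grip_force: 0.0
```

Run:
```python
from h import *
plan([.4354,.2782,.19],-4.5)
b=get_image("side")[:,:,::-1];w=get_image("wrist")[:,:,::-1];a=get_image("scene")[:,:,::-1]
c=lambda i,x0,y0:cv2.resize(i[y0:y0+100,x0:x0+132],None,fx=3,fy=3,interpolation=cv2.INTER_CUBIC)
cv2.imwrite("pics/c7.png",np.vstack([np.hstack([c(b,150,230),c(a,265,165)]),np.hstack([cv2.resize(w,(396,300)),c(b,165,120)])]))
```

```text
t 28.4 xyz mm [-0.1 -0.3 -0.5] dr [0.0001 0.     0.0004] pos [0.4355 0.2778 0.1895] yaw -4.48 f [ 0.3  0.5 -0.3] gw 0.69 gf 0.0
```

View pics/c7.png

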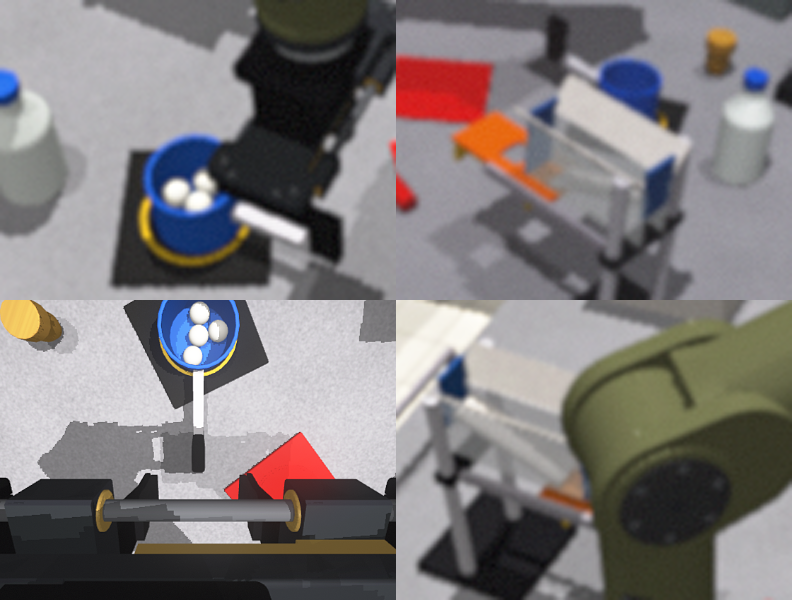

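All four balls are in the cup (wrist view at (200,313), (218,331), (198,335) and (193,355)). The cup stands on the ring, and the shutter is closed.

```bash
python3 -c "
from bench import *
print(close_job())"
```

```text
the job is handed in; nothing more can be done
None
```

The job is handed in (no verdict was returned): the last pictures showed all four balls in the cup, the cup released upright on the black pad's ring, and the shutter pulled back to its closed stop.

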